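Slacken the vise and slide the bar home

ROBOT

A 6-joint arm with a two-finger parallel gripper is mounted at the origin on a cart in front of the work surface, level with it; the furniture and walls round the work are solid. World frame = base frame: x ahead of the robot, y to its left, z up, the work surface at z = 0. Lengths are in m, angles in rad, forces in N, time in s.
With the tool pointing down it reaches from about 0.35 to 0.975 m from the base axis. Payload 4.9 kg.
Tool frame: the origin (TCP) lies between the finger pads; the fingertips stand 14 mm ahead of it and the grasp point (between the pads) lies 5 mm behind it (manip.tcp_to_tips is the distance from the TCP to the fingertips, in m); z points along the fingers, y is the line along which they close (so a half turn about z gives the same grasp; the last joint's range is limited). The gripper opens to 85 mm and grips with 20 to 120 N. Pads are 22 mm wide; open, the fingers measure 114 mm over their backs; the gripper's body (76 mm by 85 mm) begins 54 mm behind the grasp point. The pads swing forward as they close: fully open they stand 13 mm farther back than shut.
Start: joints at [1.069, 0.053, 1.613, -0, 1.476, -0.119], TCP at [0.233, 0.58, 0.245] pointing down, gripper open.
Joint ranges: [-3.01, 3.01], [-1.01, 2.22], [0.06, 2.58], [-1.02, 4.17], [0.09, 2.62], [-3.14, 3.14]. Speed limits (rad/s): [2.57, 2.57, 3.14, 3.14, 3.14, 3.14].

INTERFACE

Orientations are given as a unit quaternion [w, x, y, z].
In Python, from plant import manip gives the robot as it stands.
- The arm moves only by the tool servo_tool, never from a script. Its argument "moves" is a list that holds one entry, the list of rows, each a list of 7 numbers: the shift along the tool's x, y, z in mm, then the turn, a rotation vector about the tool's x, y, z in degrees, then the finger opening in mm, from 0 to 85.4. In form: [[[x, y, z, ax, ay, az, fingers], ...]]. A call has 1 to 12 rows; each row shifts and turns the commanded pose from where the row before left it, along the tool's axes as they then stand; what a row does not reach is not made up. A row lasts 1/8 s, in which the tool goes at most 62.5 mm and 10.7 degrees, less where a joint would pass 70% of its speed; a pose out of reach is approached as far as the arm can. A call with a gripper value outside its range is refused whole. The fingers move at their own pace and stop on an object; the grip force is fixed at half the most. Time passes only in rows, so rows that do not move let the fingers close. It gives the time, the measured TCP pose, the force, the opening and the grip force at its end, in the units of the state.
- manip.state(): the state, without advancing time (a new reading comes with each control period).
- manip.grab_frame(name): name is "scene" or "top" or "wrist"; returns a dict with "image" (420x560x3 uint8, blue, green, red), "mtx" (3x3 intrinsics, pixels), "dist_coeffs" ([k1, k2, p1, p2, k3] as OpenCV has them; the pictures are not rectified), "eye" and "rotation" of the camera in the world. Camera axes: x right, y down, z forward; pixel columns grow to the right and rows downward; lengths in m; the calibration is good to about 2 mm. A picture is of the moment at which its call begins. There is no depth.
- manip.job_done(): hands the job in; it is judged then, once.
The state is a dict: "time": time; "joint_pos": joint angles; "joint_vel": joint speeds; "joint_efforts": joint torques, N m; "tool_pos": TCP position; "tool_rot": TCP orientation; "contact_force": force on the tool from outside, world axes, zero at the start; "ft_torque": the same for the moment, N m; "gripper_width": opening from 0.0 (shut) to 1.0 (fully open); "grasp_force": force on a finger pad.
Only numpy, scipy, OpenCV 4.12 (cv2) and the standard library are available. Lean on these libraries where they do the work, as an engineer would, in place of code of your own. Each camera call takes 0.05 s, during which the arm holds its last target. There are 200 camera calls.

TASK

The white PVC bar in the small blue vise was nipped up short of its end stop. With your fingertip on the knurled rim of the handwheel, roll the vise loose by two full turns (count them by the yellow line); then push the bar along between the jaws with a fingertip until it is home against the stop, and finish holding it there with light pressure so that I can nip it up. Only touch and push, gently: do not pinch or lift the bar, do not force it while it is still clamped, and leave the things lying round the vise where they are.

Things in the scene. Friction and masses are not known exactly. Their poses are not given: they have to be found in the camera images.
- vise: Small blue vise bolted to the bench, 54 x 130 mm. Origin: on the bench under its middle. x runs along the jaws from their open end (nearer the robot) to the end stop; y along the screw: fixed jaw at +y, handwheel at the -y end; z up. The bed under the bar is 22 mm above the bench and spans x = -27 to 27 mm; jaws 40 mm high, x = -23 to 23 mm; the screw's end block reaches to y = -69 mm, 38 mm high.
- wheel_center (a point): Centre of the handwheel, on the screw axis, 30 mm above the bench; axes as the vise's. The wheel: aluminium disc, axis along the vise's y, 40 mm diameter over its 26 ridges (1.5 mm proud, along the axis), 18 mm wide, free all round, top of the rim 50 mm above the bench. It moves outward (vise's -y) 2.5 mm with each turn of loosening, together with the moving jaw.
- handwheel (a joint): Turn of the handwheel, rad: 0 at the start (clamped), growing as the vise is loosened: right-hand screw, the top of the rim goes toward the vise's -x (to the robot). A full turn is 6.283. It takes about 1 N at the rim and stays where it is left. At 0 and after each full turn the yellow line on the wheel (one ridge and both faces) is at the top, in line with the yellow line on the end block.
- vise_jaw: The moving jaw, carrying the screw and handwheel; origin and axes as the vise's at the start. It moves along the vise's -y by 2.5 mm a turn, and cannot be pushed back by hand.
- pvc_bar: White PVC bar with pencil marks, 30 x 55 x 24 mm, about 45 g, loose but clamped between the jaws at the start. Origin: centre of its underside, which lies on the bed 22 mm above the bench; it stands 6 mm above the jaws. Its y axis runs along its 55 mm length and points along the vise's x, z up.
- bar_near (a point): Centre of the bar's end face nearer the robot, 12 mm above its underside; axes as the bar's. This end sticks out of the jaws by 16 to 26 mm at the start and by 6 mm when home.
- bar_far (a point): Centre of the bar's end face towards the stop, 12 mm above its underside; axes as the bar's. 10 to 20 mm short of the stop at the start.
- stop_face (a point): Middle of the face of the end stop that the bar is to meet: a fixed flat dark steel arm across the far end of the jaws, its face 26.5 mm from the vise's origin along x, from 27 to 43 mm above the bench; this point lies 34 mm above the bench. Axes as the vise's.
- alloy_block: Bystander: loose machined alloy block, 32 x 36 x 34 mm; origin at the centre of its underside.
- spanner: Bystander: loose chrome spanner, 143 mm long, lying flat; origin at its middle.
- black_screw: Bystander: loose black cap screw, 28 mm long, lying down; origin at its middle.
- hex_key: Bystander: loose black L-shaped hexagon key, 95 mm long, lying flat; origin at its middle.
Mind the look-alikes: they are no part of the job. Of the things shaped like the pvc_bar, the white one is meant.

How it is judged:
On the way, in this order (a step that is already met when the one before it is completed fails the run):
1. the handwheel has been loosened by two full turns (within a fifth of a turn) (value of joint handwheel between 11.3 and 13.8 rad), for 0.2 s.
2. the bar is home against the stop, the vise still two turns loose (all of step 1 and x of bar_far in the frame of stop_face above -0.002 m), for 0.2 s.
At the end, for the whole second after the job is handed in: The handwheel stands two full turns looser than at the start (within a fifth of a turn), the bar lies flat on the bed between the jaws with its end within 2 mm of the stop and square to within 0.15 rad, and the fingers press on it with 0.5 to 20 N (all of step 2 and angle between the y axis of pvc_bar and the x axis of vise, either way round below 0.15 rad and angle between pvc_bar's own z axis and vertical below 0.1 rad and height (world z) of pvc_bar between 0.018 and 0.026 m and contact force between the fingers and pvc_bar between 0.5 and 20 N); the arm keeps its last pose, push and grip.
It fails at once if the bar is lifted or tipped (height (world z) of pvc_bar above 0.03 m or angle between pvc_bar's own z axis and vertical above 0.3 rad).
It fails at once if the bar is forced along while the vise is still clamped (value of joint handwheel below 3 rad and distance of pvc_bar from where it was at the start of the episode above 0.005 m).
It fails at once if the bar is pinched or pushed hard (more than 30 N) (contact force between the fingers and pvc_bar above 30 N).
It fails at once if the vise or its handwheel is pressed hard or pinched (more than 40 N) (contact force between the fingers and vise above 40 N).
It fails at once if a thing beside the vise is moved by more than 15 mm (distance of any of alloy_block, spanner, black_screw, hex_key from where it was at the start of the episode above 0.015 m).
It also fails if it takes over 67 s, if anything falls off the work surface, if the arm or the gripper's body presses on something with over 40 N, if the wrist force passes 120 N, or if a joint passes its speed limit or range.

## Working session

There is one attempt and no reset: what is moved stays moved. The work goes in short steps, Python scripts to look and compute and a tool call to move; the robot and the scene stay as the last step left them, time stands still between calls to the robot, and variables do not carry over. Pictures are saved under pics/ and viewed, at most 10 in all, crops included, and the job is handed in when it is done.

Besides the shell and the picture viewer there is one more tool, called after ">>>" by a JSON object that holds its "op" and its "data". servo_tool: Moves the arm, as the interface text tells. Its arguments: {"type":"object","properties":{"moves":{"type":"array"}},"required":["moves"]}

```bash
mkdir -p pics; ls
cat > h.py <<'E'
from plant import manip
import cv2,numpy as np
def grab(n,f):
    d=manip.grab_frame(n); cv2.imwrite('pics/'+f+'.png',d['image']); np.savez('pics/'+f+'.npz',**{k:np.array(v) for k,v in d.items()}); return d
def ray(f,px):
    d=np.load('pics/'+f+'.npz'); u=cv2.undistortPoints(np.array([[px]],float),d['mtx'],d['dist_coeffs'])[0,0]
    return d['eye'],d['rotation']@np.array([u[0],u[1],1.])
def atz(f,px,z):
    e,r=ray(f,px); return e+r*(z-e[2])/r[2]
def tri(*fp):
    A=np.zeros((3,3));b=np.zeros(3)
    for f,p in fp:
        e,r=ray(f,p); r=r/np.linalg.norm(r);M=np.eye(3)-np.outer(r,r);A+=M;b+=M@e
    return np.linalg.solve(A,b)
def proj(f,P):
    d=np.load('pics/'+f+'.npz'); R=d['rotation'].T
    return cv2.projectPoints(np.array(P,float).reshape(-1,3),cv2.Rodrigues(R)[0],-R@d['eye'],d['mtx'],d['dist_coeffs'])[0][:,0]
E
python3 - <<'E'
from h import *
for n in('scene','top'):
    d=grab(n,n+'0');print(n,d['eye'],d['rotation'][:,2])
a=[cv2.imread(f'pics/{n}0.png') for n in('scene','top')]
print(manip.state())
E
```

```text
picsTraceback (most recent call last):
  File "<stdin>", line 3, in <module>
IndexError: too many indices for array: array is 1-dimensional, but 2 were indexed
```

View pics/scene0.png

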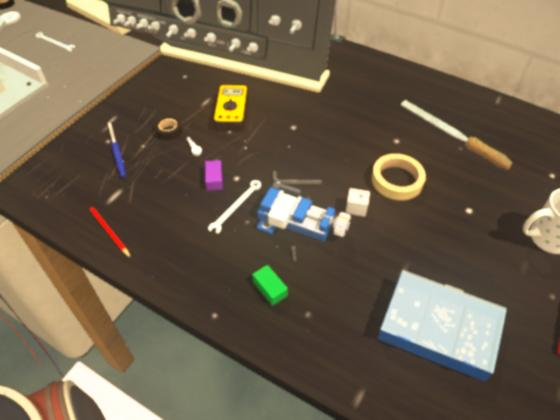

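The scene view shows the vise at about (295,212) with the white bar at (290,208). The purple block (213,175) and green block (270,285) are look-alikes. The handwheel is at about (342,224), and the alloy block is at (358,202).

```bash
sed -i "s/    d=manip.grab_frame(n);/    d=dict(manip.grab_frame(n)); r=np.array(d['rotation'],float).ravel(); q=r; d['rotation']=r.reshape(3,3) if r.size==9 else (R.from_quat(r[[1,2,3,0]]).as_matrix() if r.size==4 else R.from_rotvec(r).as_matrix());d['eye']=np.array(d['eye'])\n   /; s/^import cv2/from scipy.spatial.transform import Rotation as R\nimport cv2/; s/R=d\['rotation'\].T/Q=d['rotation'].T/; s/Rodrigues(R)\[0\],-R@/Rodrigues(Q)[0],-Q@/" h.py
python3 - <<'E'
from h import *
for n in('scene','top','wrist'):
    d=grab(n,n+'0');print(n,d['eye'],d['rotation'][:,2], d['mtx'][0])
    print(np.array(manip.grab_frame(n)['rotation']) if n=='top' else '')
print(manip.state())
a=cv2.imread('pics/scene0.png')[160:260,230:390]
b=cv2.imread('pics/top0.png')
cv2.imwrite('pics/sc.png',cv2.resize(a,None,fx=5,fy=5,interpolation=cv2.INTER_CUBIC))
E
```

```text
scene [ 0.06211136 -0.24278537  0.70892617] [ 0.54257793  0.31590637 -0.77833948] [495.07310512   0.         280.12983111]

top [0.38576588 0.0491835  0.89610788] [ 0.15146282  0.00580622 -0.9884459 ] [519.57617879   0.         282.77274732]
[-0.05531406  0.71115281 -0.69891676  0.05212872]
wrist [0.15862717 0.61030589 0.37298238] [ 0.29169806 -0.11999064 -0.94895442] [371.71463244   0.         273.59121755]

{'time': 0.25, 'joint_pos': array([ 1.06901257e+00,  5.30015849e-02,  1.61354859e+00,  1.82264513e-05,
        1.47596717e+00, -1.18984394e-01]), 'joint_vel': array([-0.00019413, -0.00125779, -0.0044342 ,  0.00116476,  0.00096552,
        0.00069123]), 'joint_efforts': array([ 5.00965398e-04, -3.93296242e+01, -3.69893217e+01, -4.88397905e-05,
        4.45228274e-03, -1.80646981e-05]), 'tool_pos': array([0.23330103, 0.57952514, 0.24472866]), 'tool_rot': array([-1.49850936e-04,  1.90234034e-01,  9.81738661e-01, -4.37485139e-04]), 'contact_force': array([-0.2362981 ,  0.11871626,  0.22886728]), 'ft_torque': array([-0.04650674, -0.00135703,  0.04701242]), 'grasp_force': 0.0, 'gripper_width': 0.9959477744691689}
```

View pics/sc.png

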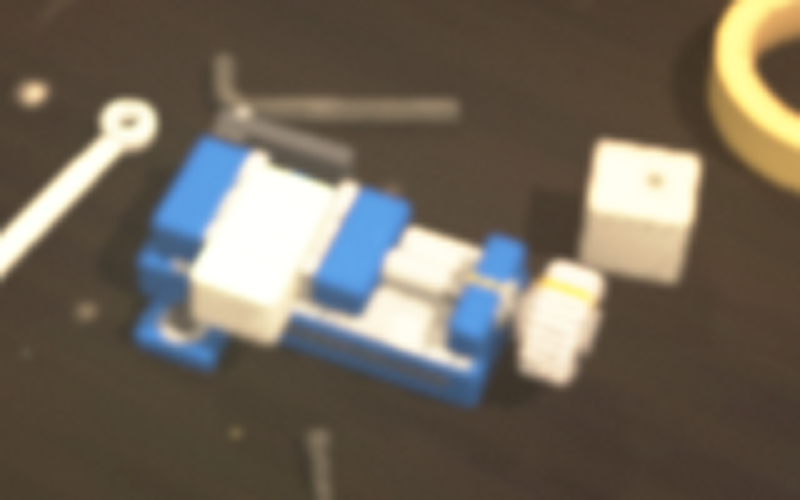

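View pics/top0.png

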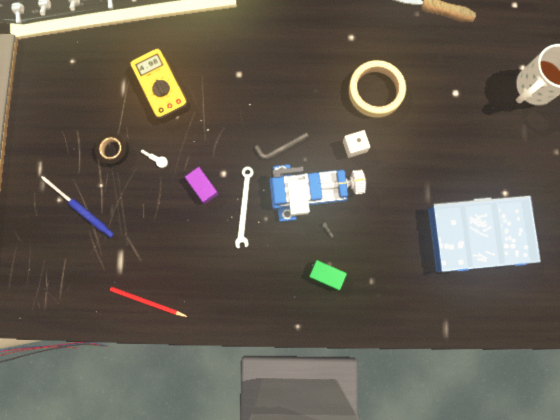

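Run:
```python
from h import *
b=cv2.imread('pics/top0.png')[120:240,225:385]
cv2.imwrite('pics/tc.png',cv2.resize(b,None,fx=5,fy=5,interpolation=cv2.INTER_CUBIC))
```

```text
(no output)
```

View pics/tc.png

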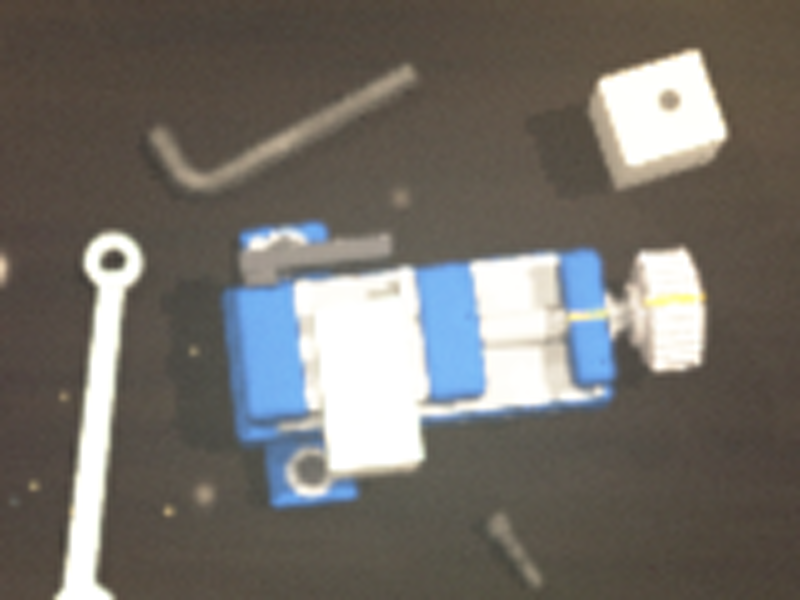

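```bash
cat > m.py <<'E'
from h import *
T=lambda x,y:('top0',(x/5+225-.4,y/5+120-.4))
S=lambda x,y:('scene0',(x/5+230-.4,y/5+160-.4))
for n,t,s in [('wheel line mid',T(677,300),S(571,291)),('wl in',T(646,303),S(545,282)),('wl out',T(705,298),S(600,298)),
 ('fixjaw far out',T(228,290),S(208,138)),('fixjaw near out',T(245,415),S(155,215)),('fixjaw near in',T(308,412),S(205,245)),
 ('movjaw near right',T(484,392),S(362,307)),('movjaw far right',T(472,265),S(410,200)),
 ('endblk far right',T(598,250),S(525,245)),('endblk near right',T(612,382),S(490,350)),
 ('bar near R',T(422,465),S(280,325)),('bar near L',T(328,470),S(193,280)),('spanner ring',T(113,262),S(128,122)),('screw head',T(497,522),S(318,437)),
 ('alloy top cx',T(660,107),S(648,175))]:
    print(n,(tri(t,s)*1000).round(1))
E
python3 m.py
```

```text
wheel line mid [565.1 -74.5  47.7]
wl in [564.4 -64.6  46.8]
wl out [566.1 -84.2  49. ]
fixjaw far out [569.7  74.7  34.1]
fixjaw near out [525.5  68.6  39.7]
fixjaw near in [527.2  48.2  34.3]
movjaw near right [535.7 -11.   29.1]
movjaw far right [577.1  -6.2  41.7]
endblk far right [584.  -49.   36.5]
endblk near right [541.2 -56.1  28.4]
bar near R [510.6   8.9  33. ]
bar near L [506.9  40.9  41.1]
spanner ring [584.2 117.6   4.8]
screw head [494.4 -17.6   5.8]
alloy top cx [635.4 -71.5  36.3]
```

Run:
```python
from h import *
T=lambda x,y,z:atz('top0',(x/5+225-.4,y/5+120-.4),z)[:2]*1000
S=lambda x,y,z:atz('scene0',(x/5+230-.4,y/5+160-.4),z)[:2]*1000
for n,a,b,z in [('fixnear>endnear',(245,418),(612,383),.04),('fixfar>endfar',(228,290),(598,252),.04),('wheel line',(646,303),(705,298),.05),('block line',(565,318),(607,314),.038),('bar R side',(413,270),(423,465),.046),('bar L side',(320,310),(328,472),.046),('spanner',(113,262),(80,600),.004),('screw',(497,522),(535,582),.005),('stop arm near edge',(275,270),(392,256),.043)]:
    p,q=T(*a,z),T(*b,z); d=q-p; print(n,p.round(1),q.round(1),'dir',np.degrees(np.arctan2(d[1],d[0])).round(1))
for n,a,b,z in [('S wheel line',(545,282),(600,298),.05),('S bar near top',(193,280),(280,322),.046),('S barR',(335,190),(280,322),.046)]:
    p,q=S(*a,z),S(*b,z); d=q-p; print(n,p.round(1),q.round(1),'dir',np.degrees(np.arctan2(d[1],d[0])).round(1))
print(manip.tcp_to_tips, R.from_quat(manip.state()['tool_rot'][[1,2,3,0]]).as_matrix().round(4))
```

```text
fixnear>endnear [523.5  69.6] [537.5 -53. ] dir -83.5
fixfar>endfar [567.   76.2] [582.3 -48.3] dir -83.0
wheel line [562.9 -63.1] [565.  -82.9] dir -84.0
block line [559.8 -37.4] [561.4 -51.6] dir -83.5
bar R side [573.6  14.3] [507.8  10.3] dir -176.5
bar L side [559.5  45.2] [504.9  41.7] dir -176.3
spanner [584. 118.] [464.8 126.1] dir 176.1
screw [494.2 -17.3] [473.7 -30.5] dir -147.3
stop arm near edge [573.5  60.5] [579.   21.3] dir -82.0
S wheel line [562.9 -66.4] [566.4 -85.5] dir -79.7
S bar near top [504.4  38.1] [504.2   3.6] dir -90.3
S barR [564.6  16.6] [504.2   3.6] dir -167.9
0.014 [[-9.276e-01  3.735e-01 -5.000e-04]
 [ 3.735e-01  9.276e-01 -8.000e-04]
 [ 1.000e-04 -9.000e-04 -1.000e+00]]
```

>>> {"op": "servo_tool", "data": {"moves": [[[-46.6,-39.8,0,0,0,0,0],[-46.6,-39.8,0,0,0,0,0],[-46.6,-39.8,0,0,0,0,0],[-46.6,-39.8,0,0,0,0,0],[-46.6,-39.8,0,0,0,0,0],[-46.6,-39.8,0,0,0,0,0],[-46.6,-39.8,0,0,0,0,0],[-46.6,-39.8,0,0,0,0,0],[-46.6,-39.8,0,0,0,0,0],[-46.6,-39.8,0,0,0,0,0],[-46.6,-39.8,0,0,0,0,0],[-46.6,-39.8,0,0,0,0,0]]]}}

```text
time: 1.75
tool_pos: [0.5744, -0.0742, 0.2453]
tool_rot: [0.0, 0.19, 0.982, 0.0]
contact_force: [1.4, 1.5, -0.1]
gripper_width: -0.004
grasp_force: 0.0
```

>>> {"op": "servo_tool", "data": {"moves": [[[0,0,20,0,0,10.27,0],[0,0,20,0,0,10.27,0],[0,0,20,0,0,10.27,0],[0,0,20,0,0,10.27,0],[0,0,20,0,0,10.27,0],[0,0,20,0,0,10.27,0],[0,0,0,0,0,0,0],[0,0,0,0,0,0,0]]]}}

```text
time: 2.75
tool_pos: [0.5742, -0.0723, 0.1261]
tool_rot: [0.0, 0.665, 0.747, 0.0]
contact_force: [0.6, -0.2, 0.6]
gripper_width: -0.001
grasp_force: 0.0
```

Run:
```python
from h import *
s=manip.state();M=R.from_quat(s['tool_rot'][[1,2,3,0]]).as_matrix();print(s['time'],s['tool_pos'],s['contact_force'],M.round(3))
grab('wrist','w1');grab('scene','s1')
a=cv2.imread('pics/s1.png')[150:250,270:390];a=cv2.resize(a,(480,400),interpolation=cv2.INTER_CUBIC)
b=cv2.resize(cv2.imread('pics/w1.png'),(320,240))
c=np.zeros((400,800,3),np.uint8);c[:,:480]=a;c[:240,480:]=b;cv2.imwrite('pics/c1.png',c)
```

```text
2.75 [ 0.5742069  -0.07225481  0.12611061] [ 0.60112104 -0.15815874  0.61557301] [[-0.115  0.993  0.001]
 [ 0.993  0.115 -0.   ]
 [-0.     0.001 -1.   ]]
```

View pics/c1.png

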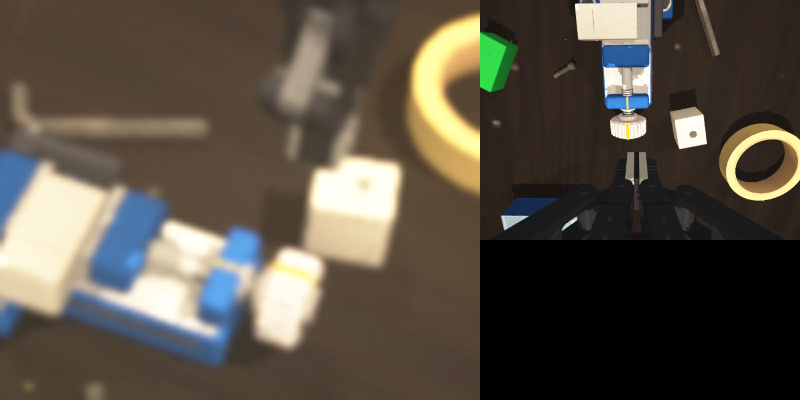

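The wrist view shows the handwheel with its yellow line at the top (627,131). The closed tips are narrow (637,165) and clear of the alloy block (688,128). Next I descend and feel for the rim.

>>> {"op": "servo_tool", "data": {"moves": [[[0,0,30,0,0,0,0],[0,0,28,0,0,0,0],[0,0,2,0,0,0,0],[0,0,1,0,0,0,0],[0,0,0,0,0,0,0]]]}}

```text
time: 3.48
tool_pos: [0.5748, -0.0724, 0.0659]
tool_rot: [0.001, 0.666, 0.746, 0.001]
contact_force: [-0.2, 0.2, -0.2]
gripper_width: 0.002
grasp_force: 0.0
```

>>> {"op": "servo_tool", "data": {"moves": [[[0,0,1,0,0,0,0],[0,0,0,0,0,0,0]]]}}

```text
time: 3.72
tool_pos: [0.574, -0.0722, 0.0637]
tool_rot: [0.0, 0.666, 0.746, 0.0]
contact_force: [0.3, -0.5, -0.4]
gripper_width: -0.001
grasp_force: 0.0
```

>>> {"op": "servo_tool", "data": {"moves": [[[0,0,1,0,0,0,0],[0,0,0,0,0,0,0]]]}}

```text
time: 3.98
tool_pos: [0.5743, -0.0722, 0.0631]
tool_rot: [0.0, 0.666, 0.746, 0.0]
contact_force: [-0.6, 0.7, 4.8]
gripper_width: 0.001
grasp_force: 2.3
```

>>> {"op": "servo_tool", "data": {"moves": [[[0,-4,0.3,0,0,0,0],[0,-4,0,0,0,0,0],[0,-4,0,0,0,0,0]]]}}

```text
time: 4.35
tool_pos: [0.5634, -0.0737, 0.0637]
tool_rot: [0.002, 0.666, 0.746, 0.001]
contact_force: [0.5, 0.2, 5.5]
gripper_width: 0.002
grasp_force: 2.8
```

>>> {"op": "servo_tool", "data": {"moves": [[[0,-4,0,0,0,0,0],[0,-4,0,0,0,0,0]]]}}

```text
time: 4.6
tool_pos: [0.555, -0.0749, 0.0632]
tool_rot: [0.002, 0.666, 0.746, 0.001]
contact_force: [0.3, -1.8, 2.4]
gripper_width: -0.002
grasp_force: 1.4
```

Run:
```python
from h import *
grab('wrist','w2');grab('scene','s2');grab('top','t2')
a=cv2.imread('pics/s2.png')[180:255,300:380];a=cv2.resize(a,(400,375),interpolation=cv2.INTER_CUBIC)
b=cv2.imread('pics/w2.png')[150:350,180:400]
b=cv2.resize(b,(400,364),interpolation=cv2.INTER_CUBIC)
c=np.zeros((375,800,3),np.uint8);c[:,:400]=a;c[:364,400:]=b;cv2.imwrite('pics/c2.png',c)
```

```text
(no output)
```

View pics/c2.png

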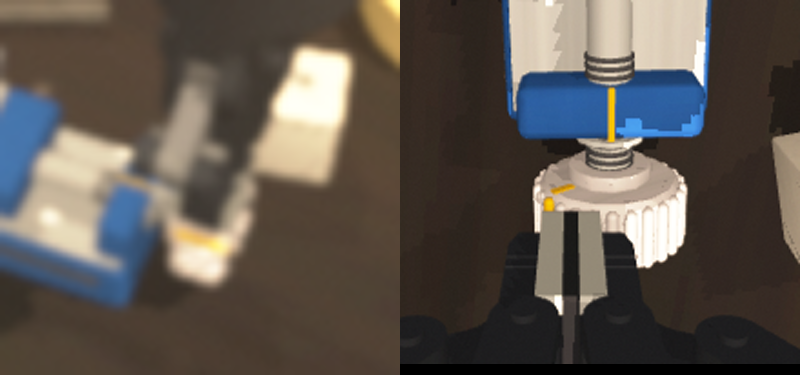

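The yellow line has gone from the top, (612,115), to (549,205), which is about 55° toward −x after a 20 mm stroke. So there is no slip. I'll repeat the stroke, with lift and return.

>>> {"op": "servo_tool", "data": {"moves": [[[0,0,-6,0,0,0,0],[-0.4,20,0,0,0,0,0],[0,0,6,0,0,0,0],[0,-4,0,0,0,0,0],[0,-4,0,0,0,0,0],[0,-4,0,0,0,0,0],[0,-4,0,0,0,0,0],[0,-4,0,0,0,0,0]]]}}

```text
time: 5.75
tool_pos: [0.5539, -0.0751, 0.0624]
tool_rot: [0.001, 0.666, 0.746, 0.0]
contact_force: [0.9, -0.2, 1.1]
gripper_width: 0.002
grasp_force: 0.6
```

>>> {"op": "servo_tool", "data": {"moves": [[[0,0,-6,0,0,0,0],[-0.4,20,0,0,0,0,0],[0,0,6,0,0,0,0],[0,-4,0,0,0,0,0],[0,-4,0,0,0,0,0],[0,-4,0,0,0,0,0],[0,-4,0,0,0,0,0],[0,-4,0,0,0,0,0]]]}}

```text
time: 6.75
tool_pos: [0.5546, -0.0758, 0.0632]
tool_rot: [0.001, 0.666, 0.746, 0.0]
contact_force: [1.1, -1.9, 4.3]
gripper_width: -0.002
grasp_force: 1.9
```

>>> {"op": "servo_tool", "data": {"moves": [[[0,0,-6,0,0,0,0],[-0.4,20,0,0,0,0,0],[0,0,6,0,0,0,0],[0,-4,0,0,0,0,0],[0,-4,0,0,0,0,0],[0,-4,0,0,0,0,0],[0,-4,0,0,0,0,0],[0,-4,0,0,0,0,0]]]}}

```text
time: 7.75
tool_pos: [0.5542, -0.0761, 0.0627]
tool_rot: [0.001, 0.666, 0.746, 0.0]
contact_force: [1.0, -0.8, 2.0]
gripper_width: 0.002
grasp_force: 0.9
```

>>> {"op": "servo_tool", "data": {"moves": [[[0,0,-6,0,0,0,0],[-0.4,20,0,0,0,0,0],[0,0,6,0,0,0,0],[0,-4,0,0,0,0,0],[0,-4,0,0,0,0,0],[0,-4,0,0,0,0,0],[0,-4,0,0,0,0,0],[0,-4,0,0,0,0,0]]]}}

```text
time: 8.75
tool_pos: [0.5543, -0.0764, 0.0629]
tool_rot: [0.001, 0.666, 0.746, 0.0]
contact_force: [0.2, 0.8, 0.7]
gripper_width: 0.002
grasp_force: 0.0
```

>>> {"op": "servo_tool", "data": {"moves": [[[0,0,-6,0,0,0,0],[-0.4,20,0,0,0,0,0],[0,0,6,0,0,0,0],[0,-4,0,0,0,0,0],[0,-4,0,0,0,0,0],[0,-4,0,0,0,0,0],[0,-4,0,0,0,0,0],[0,-4,0,0,0,0,0]]]}}

```text
time: 9.75
tool_pos: [0.5546, -0.0769, 0.0631]
tool_rot: [0.001, 0.666, 0.746, 0.0]
contact_force: [-0.1, -1.1, 2.9]
gripper_width: -0.001
grasp_force: 1.3
```

Run:
```python
from h import *
for f in('w2','w3'):
    if f=='w3': grab('wrist','w3')
    im=cv2.imread(f'pics/{f}.png'); h=cv2.cvtColor(im,cv2.COLOR_BGR2HSV)
    m=cv2.inRange(h,(18,140,120),(35,255,255)); m[:,:200]=0;m[:,400:]=0
    n,_,st,c=cv2.connectedComponentsWithStats(m)
    print(f,[(st[i].tolist(),c[i].round(1).tolist()) for i in range(1,n) if st[i][4]>5])
```

```text
w2 [([294, 198, 4, 30, 93], [295.9, 212.9]), ([263, 251, 13, 6, 42], [268.9, 253.5]), ([259, 258, 6, 8, 42], [261.5, 262.0])]
w3 [([296, 194, 4, 30, 120], [297.5, 208.5]), ([297, 256, 6, 8, 38], [299.6, 259.6]), ([298, 266, 7, 13, 70], [300.7, 272.0])]
```

After 6 strokes the wheel's yellow line (300,266) is back in line with the block's (297,208). That is one full turn, about 1.03 rad per stroke. Six more strokes will make the second.

>>> {"op": "servo_tool", "data": {"moves": [[[0,0,-6,0,0,0,0],[-0.4,20,0,0,0,0,0],[0,0,6,0,0,0,0],[0,-4,0,0,0,0,0],[0,-4,0,0,0,0,0],[0,-4,0,0,0,0,0],[0,-4,0,0,0,0,0],[0,-4,0,0,0,0,0]]]}}

```text
time: 10.8
tool_pos: [0.5547, -0.0774, 0.0631]
tool_rot: [0.001, 0.666, 0.746, 0.0]
contact_force: [-0.1, -1.4, 4.1]
gripper_width: 0.0
grasp_force: 1.5
```

>>> {"op": "servo_tool", "data": {"moves": [[[0,0,-6,0,0,0,0],[-0.4,20,0,0,0,0,0],[0,0,6,0,0,0,0],[0,-4,0,0,0,0,0],[0,-4,0,0,0,0,0],[0,-4,0,0,0,0,0],[0,-4,0,0,0,0,0],[0,-4,0,0,0,0,0]]]}}

```text
time: 11.8
tool_pos: [0.5542, -0.0776, 0.0625]
tool_rot: [0.001, 0.666, 0.746, 0.0]
contact_force: [1.3, -0.6, 0.9]
gripper_width: -0.003
grasp_force: 0.7
```

>>> {"op": "servo_tool", "data": {"moves": [[[0,0,-6,0,0,0,0],[-0.4,20,0,0,0,0,0],[0,0,6,0,0,0,0],[0,-4,0,0,0,0,0],[0,-4,0,0,0,0,0],[0,-4,0,0,0,0,0],[0,-4,0,0,0,0,0],[0,-4,0,0,0,0,0]]]}}

```text
time: 12.8
tool_pos: [0.5549, -0.0782, 0.0632]
tool_rot: [0.001, 0.666, 0.746, 0.0]
contact_force: [1.9, -0.9, 4.8]
gripper_width: -0.0
grasp_force: 2.0
```

>>> {"op": "servo_tool", "data": {"moves": [[[0,0,-6,0,0,0,0],[-0.4,20,0,0,0,0,0],[0,0,6,0,0,0,0],[0,-4,0,0,0,0,0],[0,-4,0,0,0,0,0],[0,-4,0,0,0,0,0],[0,-4,0,0,0,0,0],[0,-4,0,0,0,0,0]]]}}

```text
time: 13.8
tool_pos: [0.5545, -0.0785, 0.0628]
tool_rot: [0.001, 0.666, 0.746, 0.0]
contact_force: [0.1, -0.5, 2.0]
gripper_width: 0.001
grasp_force: 0.9
```

>>> {"op": "servo_tool", "data": {"moves": [[[0,0,-6,0,0,0,0],[-0.4,20,0,0,0,0,0],[0,0,6,0,0,0,0],[0,-4,0,0,0,0,0],[0,-4,0,0,0,0,0],[0,-4,0,0,0,0,0],[0,-4,0,0,0,0,0],[0,-4,0,0,0,0,0]]]}}

```text
time: 14.8
tool_pos: [0.5542, -0.0786, 0.0623]
tool_rot: [0.0, 0.666, 0.746, 0.0]
contact_force: [0.7, -0.2, 2.0]
gripper_width: 0.0
grasp_force: 0.6
```

>>> {"op": "servo_tool", "data": {"moves": [[[0,0,-6,0,0,0,0],[-0.4,20,0,0,0,0,0],[0,0,6,0,0,0,0],[0,-4,0,0,0,0,0],[0,-4,0,0,0,0,0],[0,-4,0,0,0,0,0],[0,-4,0,0,0,0,0],[0,-4,0,0,0,0,0]]]}}

```text
time: 15.8
tool_pos: [0.5549, -0.0794, 0.0632]
tool_rot: [0.001, 0.666, 0.746, 0.0]
contact_force: [0.6, -1.0, 4.7]
gripper_width: 0.0
grasp_force: 1.8
```

>>> {"op": "servo_tool", "data": {"moves": [[[0,0,-15,0,0,0,0],[0,0,-15,0,0,0,0],[0,0,0,0,0,0,0]]]}}

```text
time: 16.18
tool_pos: [0.5555, -0.079, 0.094]
tool_rot: [0.001, 0.666, 0.746, 0.001]
contact_force: [0.1, 0.2, -0.2]
gripper_width: -0.005
grasp_force: 0.0
```

Run:
```python
from h import *
f='w4'
grab('wrist',f);grab('top','t4');grab('scene','s4')
im=cv2.imread(f'pics/{f}.png'); h=cv2.cvtColor(im,cv2.COLOR_BGR2HSV)
m=cv2.inRange(h,(18,140,120),(35,255,255)); m[:,:200]=0;m[:,400:]=0
n,_,st,c=cv2.connectedComponentsWithStats(m)
print(f,[(st[i].tolist(),c[i].round(1).tolist()) for i in range(1,n) if st[i][4]>5])
cv2.imwrite('pics/c4.png',im)
```

```text
w4 [([291, 173, 4, 26, 79], [292.0, 185.7]), ([290, 232, 4, 5, 20], [291.5, 234.0]), ([290, 240, 5, 31, 149], [292.0, 254.7])]
```

View pics/c4.png

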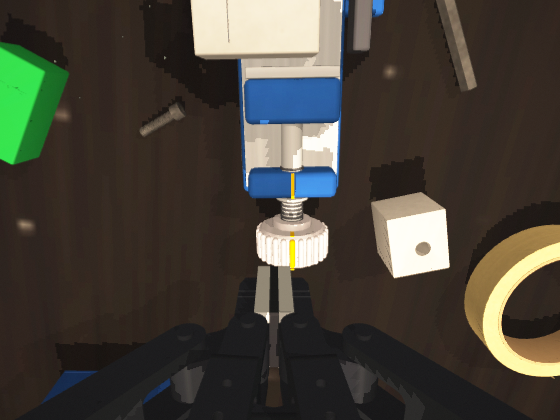

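Both yellow lines are at column 292 (rows 186 and 247), so the vise is two turns loose, and the jaw has backed off the bar. I'll now go to the front of the bar's near end.

>>> {"op": "servo_tool", "data": {"moves": [[[36.5,-24,0,0,0,0,0],[36.5,-24,0,0,0,0,0],[36.5,-24,0,0,0,0,0],[0,0,0,0,0,0,0],[0,0,22,0,0,0,0],[0,0,22,0,0,0,0],[0,0,0,0,0,0,0]]]}}

```text
time: 17.2
tool_pos: [0.4693, 0.0216, 0.046]
tool_rot: [-0.002, 0.666, 0.746, -0.001]
contact_force: [-1.1, -0.0, 0.1]
gripper_width: 0.002
grasp_force: 0.0
```

Run:
```python
from h import *
grab('top','t5');grab('scene','s5')
a=cv2.imread('pics/t5.png')[140:240,245:345];b=cv2.imread('pics/s5.png')[170:270,230:330]
cv2.imwrite('pics/c5.png',cv2.resize(np.hstack([a,b]),None,fx=4,fy=4,interpolation=cv2.INTER_CUBIC))
```

```text
(no output)
```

View pics/c5.png

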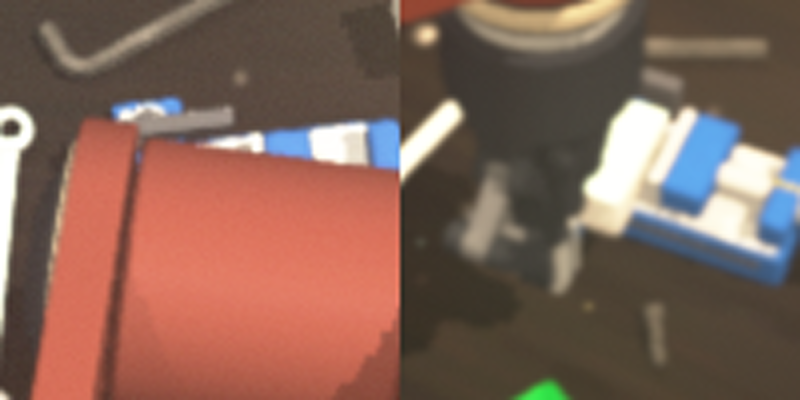

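The fingertip (565,270) stands in front of the bar's near end (605,200) and clear of everything else. Now I advance.

>>> {"op": "servo_tool", "data": {"moves": [[[0,8,-2,0,0,0,0],[0,8,0,0,0,0,0],[0,2,0,0,0,0,0],[0,0,0,0,0,0,0]]]}}

```text
time: 17.8
tool_pos: [0.4887, 0.024, 0.0501]
tool_rot: [0.0, 0.666, 0.746, 0.0]
contact_force: [0.3, -0.2, -0.3]
gripper_width: 0.0
grasp_force: 0.0
```

>>> {"op": "servo_tool", "data": {"moves": [[[0,2,0,0,0,0,0],[0,2,0,0,0,0,0],[0,2,0,0,0,0,0]]]}}

```text
time: 18.18
tool_pos: [0.4945, 0.0247, 0.05]
tool_rot: [0.0, 0.666, 0.746, 0.0]
contact_force: [0.3, -0.5, -0.3]
gripper_width: -0.001
grasp_force: 0.0
```

>>> {"op": "servo_tool", "data": {"moves": [[[0,2,0,0,0,0,0],[0,2,0,0,0,0,0],[0,2,0,0,0,0,0]]]}}

```text
time: 18.55
tool_pos: [0.5005, 0.0253, 0.05]
tool_rot: [-0.0, 0.666, 0.746, -0.0]
contact_force: [-0.9, -0.1, -0.1]
gripper_width: -0.003
grasp_force: 0.2
```

>>> {"op": "servo_tool", "data": {"moves": [[[0,2,0,0,0,0,0],[0,2,0,0,0,0,0]]]}}

```text
time: 18.8
tool_pos: [0.5044, 0.0258, 0.05]
tool_rot: [-0.0, 0.666, 0.746, -0.0]
contact_force: [-1.4, -0.3, -0.4]
gripper_width: -0.002
grasp_force: 0.1
```

>>> {"op": "servo_tool", "data": {"moves": [[[0,2,0,0,0,0,0],[0,2,0,0,0,0,0]]]}}

```text
time: 19.05
tool_pos: [0.5085, 0.0262, 0.05]
tool_rot: [0.0, 0.666, 0.746, -0.0]
contact_force: [-0.5, 0.6, 0.2]
gripper_width: 0.0
grasp_force: 0.1
```

>>> {"op": "servo_tool", "data": {"moves": [[[0,1.5,0,0,0,0,0],[0,1.5,0,0,0,0,0]]]}}

```text
time: 19.3
tool_pos: [0.5106, 0.0264, 0.0498]
tool_rot: [-0.001, 0.666, 0.746, -0.001]
contact_force: [-5.7, -1.4, 4.1]
gripper_width: 0.0
grasp_force: 3.3
```

>>> {"op": "servo_tool", "data": {"moves": [[[0,1,0,0,0,0,0],[0,1,0,0,0,0,0]]]}}

```text
time: 19.55
tool_pos: [0.5109, 0.0265, 0.0497]
tool_rot: [-0.002, 0.666, 0.746, -0.003]
contact_force: [-12.0, -2.1, 9.3]
gripper_width: 0.0
grasp_force: 7.3
```

>>> {"op": "servo_tool", "data": {"moves": [[[0,1,0,0,0,0,0],[0,0,0,0,0,0,0]]]}}

```text
time: 19.8
tool_pos: [0.511, 0.0265, 0.0497]
tool_rot: [-0.003, 0.666, 0.746, -0.004]
contact_force: [-13.1, -2.3, 11.6]
gripper_width: 0.001
grasp_force: 8.7
```

>>> {"op": "servo_tool", "data": {"moves": [[[0,1,0,0,0,0,0],[0,0,0,0,0,0,0]]]}}

```text
time: 20.05
tool_pos: [0.5112, 0.0265, 0.0496]
tool_rot: [-0.004, 0.666, 0.746, -0.005]
contact_force: [-17.5, -3.4, 14.1]
gripper_width: 0.006
grasp_force: 10.8
```

>>> {"op": "servo_tool", "data": {"moves": [[[0,-1.5,-0.5,0,0,0,0],[0,-1.2,-0.5,0,0,0,0],[0,0,0,0,0,0,0]]]}}

```text
time: 20.42
tool_pos: [0.5106, 0.0264, 0.05]
tool_rot: [-0.002, 0.666, 0.746, -0.002]
contact_force: [-5.8, -2.1, 1.4]
gripper_width: -0.001
grasp_force: 2.6
```

Run:
```python
from h import *
d=grab('wrist','w6');grab('scene','s6');s=manip.state();print(s['contact_force'],s['tool_pos'])
b=cv2.imread('pics/s6.png')[170:255,250:350]
im=cv2.imread('pics/w6.png')[130:400,150:430]
cv2.imwrite('pics/c6.png',np.hstack([cv2.resize(b,(400,340),interpolation=cv2.INTER_CUBIC),cv2.resize(im,(353,340),interpolation=cv2.INTER_CUBIC)]))
```

```text
[-6.57890156 -2.14463307  1.00935979] [0.51060882 0.02644019 0.04997971]
```

View pics/c6.png

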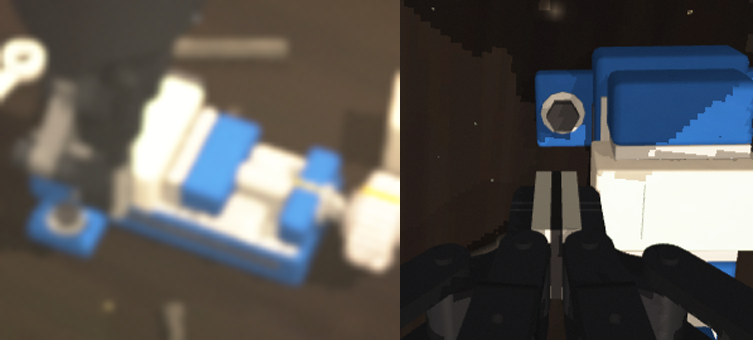

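Run:
```python
from h import *
u=np.array([.9935,.113]);o=np.array([552,12.])
for n,f,p,z in [('bar near top','w6',(302,243),.046),('bar near top2','w6',(302,325),.046),('jaw near','w6',(316.5,200),.04),('jaw near2','w6',(316.5,240),.04),('scene bar far top','s6',(300.5,192.5),.046)]:
    q=atz(f,p,z)[:2]*1000; print(n,q.round(1),'vise x',((q-o)@u).round(1))
```

```text
bar near top [519.2  51.6] vise x -28.1
bar near top2 [524.2  14.7] vise x -27.3
jaw near [523.1  67.7] vise x -22.5
jaw near2 [525.6  51. ] vise x -21.9
scene bar far top [578.5  16.5] vise x 26.8
```

The bar stands about 6 mm out of the jaws and its far end is at vise x ≈ 26.8 mm, so it is home. The fingertip is pressing it with about 6.5 N.

```bash
python3 -c "
from plant import manip
print(manip.job_done())"
```

```text
the job is handed in; nothing more can be done
None
```

I rolled the vise two full turns loose and pushed the white bar home against the stop; the fingertip holds it there with about 6.5 N. The job is handed in, but the call returned no verdict.

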